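Lift a cleaned silver finial with tongs

ROBOT

A 7-joint arm with a two-finger parallel gripper is mounted at the origin on the work surface. World frame = base frame: x ahead of the robot, y to its left, z up, the work surface at z = 0. Lengths are in m, angles in rad, forces in N, time in s.
With the tool pointing down it reaches from about 0.4 to 0.85 m from the base axis. Payload 10.4 kg.
Tool frame: the origin (TCP) lies at the very end of the fingers, on their centre line; the grasp point (between the pads) lies 19 mm behind it (manip.grip_point_offset is the z of the grasp point in the tool frame, in m); z points along the fingers, y is the direction in which the jaws open and shut (so a half turn about z gives the same grasp; the last joint's range is limited). The gripper opens to 85 mm and grips with 20 to 120 N. Pads are 22 mm wide; open, the fingers measure 114 mm over their backs; the gripper's body (76 mm by 85 mm) begins 54 mm behind the grasp point. The pads swing forward as they close: fully open they stand 13 mm farther back than shut.
Start: joints at [1.275, 0.332, -0.065, 1.46, 0.022, 1.35, -0.088], TCP at [0.168, -0.602, 0.231] pointing down, gripper open.
Joint ranges: [-2.6, 2.6], [-0.5, 2.12], [-1.47, 1.34], [0.16, 2.42], [-1.27, 4.41], [0.06, 2.06], [-2.6, 2.6]. Speed limits (rad/s): [2.22, 2.22, 2.79, 2.79, 3.14, 3.14, 3.14].

INTERFACE

Orientations are given as a unit quaternion [x, y, z, w].
In Python, from workcell import manip, camera, get_calibration, hand_in gives the robot as it stands.
- The arm moves only by the shell command python3 -m pendant 'ROWS' [FORCE]. ROWS is JSON, a list of rows, each a list of 5 numbers: the shift along the tool's x, y, z in units of 40 mm (1.0 is 40 mm), then the turn about the tool's z in units of 6 degrees (1.0 is 6 degrees), then the closure, from 0 (fully open) to 1 (shut). A call has 1 to 5 rows; each row is the pose to reach, as a shift and turn from the pose commanded when the call began, along the tool's axes at that moment; what a row does not reach only later rows make up. A row lasts 1/8 s, in which the tool goes at most 62.5 mm and 10.7 degrees, less where a joint would pass 70% of its speed; a pose out of reach is approached as far as the arm can. A call with a gripper value outside its range is refused whole. The fingers move at their own pace and stop on an object; FORCE is the grip in N (left out, the last holds). Time passes only in rows, so rows that repeat a pose let the fingers close. It gives the time, the measured TCP pose, the force and the opening at its end, in the units of the state.
- manip.get_obs(): the state, without advancing time (a new reading comes with each control period).
- camera(name): name is "scene" or "top" or "wrist"; returns (picture, depth): 480x640x3 uint8, red, green, blue; 480x640 float32, m along the optical axis (not along the pixel's ray), 0 where there is no reading.
- get_calibration(name): a dict with "vfov" (degrees; the focal length in pixels is half the picture's height over the tangent of half this angle, whatever the lens; pixels are square), "cx", "cy" (the principal point, pixels), "distortion" ([k1, k2, p1, p2, k3] as OpenCV has them; the pictures are not rectified), "position" and "rotation" of the camera in the world. Camera axes: x right, y down, z forward; pixel columns grow to the right and rows downward; lengths in m; the calibration is good to about 2 mm. A picture is of the moment at which its call begins: read the wrist's pose just before it. get_calibration takes no time and is no camera call; for the wrist camera it gives the pose at the moment of the call.
- hand_in(): hands the job in, once; it reports no verdict.
The state is a dict: "clock": time; "joint_pos": joint angles; "joint_velocities": joint speeds; "tau": joint torques, N m; "position": TCP position; "ee_rot": TCP orientation; "ft_force": force on the tool from outside, world axes, zero at the start; "torque": the same for the moment, N m; "grip_width": opening from 0.0 (shut) to 1.0 (fully open).
Only numpy, scipy, OpenCV 4.12 (cv2) and the standard library are available. Lean on these libraries where they do the work, as an engineer would, in place of code of your own. Each camera call takes 0.05 s, during which the arm holds its last target.

TASK

Pick up the teal-tipped kitchen tongs from the bench by gripping both their arms, take the urn-shaped silver finial off the dark foam pad between their jaws, and hold it up still and roughly upright, about 20 cm above the bench, so that it can be inspected. The silver has just been cleaned: none of the three pieces on the pad may be touched by the robot itself, the finial must not be knocked over, and everything else stays where it is. The program finishes while still holding the finial up in the tongs; nothing is put down.

Things in the scene. Friction and masses are not known exactly. Their poses are not given: they have to be found in the camera images.
- tongs_grip (a point): best place to grip the tongs, near their centre of mass: midway between the arms, half-way up (11 mm above the bench as they lie), 100 mm ahead of the pivot; axes as tongs. Open, the arms are 56 mm wide over their outer faces here. A squeeze under 4 N leaves them open; then they close against the spring: about 5.5 N per side at 49 mm wide, 7.5 N at 34 mm. Let go, they spring open
- tongs_jaws (a point): midpoint between the two jaws of the tongs, 95 mm ahead of tongs_grip on the middle line, half-way up; same axes. Each jaw is 22 mm high, reaches 19 mm ahead of and behind this point and is a shallow V that centres a round thing. Open, the jaws leave 63 mm between their edges and are 84 mm wide outside; with the arms squeezed to 49 mm wide at tongs_grip they leave 50 mm
- tongs_left (a joint): how far each arm of the tongs is closed, rad (both move alike): 0 open; 0.11 arms parallel, 34 mm wide over their outer faces at tongs_grip, with the jaws just on a round thing 28 mm across; 0.15 stop
- finial_center (a point): centre of the finial's barrel, 23 mm above its foot: hollow silver urn finial, 47 mm tall, 60 g: 23 mm foot, narrow neck, straight round barrel 28 mm across from 16 to 30 mm above the foot, small button on top. Stands upright on the foam pad beside two other silver pieces; z: up its length
- finial: the same finial; origin at the centre of its foot
- tongs: hinged steel kitchen tongs, teal silicone heads, 245 mm long with pull ring, 0.1 kg, on their side: two arms, strips 22 mm high, stand side by side and close horizontally. x: along the middle line from pivot to jaws; y: across the arms; z: up. Origin on the underside of the middle line, 110 mm ahead of the pivot. Sprung open they taper: 38 mm wide over the arms near the pivot, 75 mm behind the jaws
- foam_pad: dark grey foam pad, fixed, 110 (x) by 300 (y) by 20 mm high; origin at the centre of its underside. The three silver pieces stand in a row along its y, about 95 mm apart, in any order
- ball_foot: silver ball foot on the pad, 29 mm across, 31 mm tall, with a flat round top; leave it; origin at the centre of its underside
- collar: plain silver ring on the pad, 36 mm across, 16 mm tall; leave it; origin at the centre of its underside
- silver_bowl: footed silver bowl with scalloped rim, about 210 mm across and 130 mm tall, left of the pad; leave it
- swab_jar: glass jar of cotton swabs, 68 mm across, 140 mm tall with the swabs; leave it
- solvent: amber bottle, 72 mm across, 170 mm tall; leave it
- paste_tub: white tub with a blue lid, 72 mm across, 50 mm tall; leave it
- soft_brush: brush lying beyond the pad; leave it
- loupe: black hand loupe lying on the bench, 56 mm lens; leave it

How it is judged:
By the outcome, as a careful person would: the job done as asked, in the order asked, and still so for the second after the job is handed in, while the arm keeps its last pose, push and grip.
It also fails if it takes over 42 s, if anything falls off the work surface, if the arm or the gripper's body presses on something with over 40 N, if the wrist force passes 120 N, or if a joint passes its speed limit or range.

## Working session

There is one attempt and no reset: what is moved stays moved. The work goes in short steps, Python scripts to look and compute and a shell command to move; the robot and the scene stay as the last step left them, time stands still between calls to the robot, and variables do not carry over. Pictures are saved under pics/ and viewed, and the job is handed in when it is done.

```bash
ls; mkdir -p pics
cat > h.py <<'E'
import numpy as np, cv2, json
from workcell import manip, camera, get_calibration, hand_in
def shot(name, fn):
    cal=get_calibration(name); im,d=camera(name)
    cv2.imwrite('pics/%s.png'%fn, cv2.cvtColor(im,cv2.COLOR_RGB2BGR))
    np.savez('pics/%s.npz'%fn, im=im,d=d,K=K(cal),dist=np.array(cal['distortion'],float),p=np.array(cal['position']),R=R(cal['rotation']))
    return im,d,cal
def R(r):
    r=np.array(r,float)
    if r.size==9: return r.reshape(3,3)
    from scipy.spatial.transform import Rotation
    return Rotation.from_quat(r).as_matrix()
def K(c):
    f=240/np.tan(np.radians(c['vfov'])/2)
    return np.array([[f,0,c['cx']],[0,f,c['cy']],[0,0,1]])
def load(fn): return np.load('pics/%s.npz'%fn)
def plane(s,uv,z):
    uv=np.array(uv,float).reshape(-1,1,2)
    n=cv2.undistortPoints(uv,s['K'],s['dist']).reshape(-1,2)
    r=np.c_[n,np.ones(len(n))]@s['R'].T
    t=(z-s['p'][2])/r[:,2]
    return s['p']+r*t[:,None]
def pts(s,uv):
    uv=np.array(uv,int); d=s['d'][uv[:,1],uv[:,0]]
    n=cv2.undistortPoints(uv.astype(float).reshape(-1,1,2),s['K'],s['dist']).reshape(-1,2)
    return s['p']+(np.c_[n,np.ones(len(n))]*d[:,None])@s['R'].T
E
python3 - <<'E'
from h import *
for n in ['scene','top','wrist']:
    im,d,c=shot(n,n+'0'); print(n,c['position'],c['vfov'],c['distortion'])
o=manip.get_obs(); print(o['clock'],o['position'],o['ee_rot'],o['grip_width'],manip.grip_point_offset)
E
```

```text
pics
scene [ 1.31678331 -0.62964721  0.92516727] 49.002020732772294 [-0.07794509  0.          0.          0.          0.        ]
top [ 0.30178113 -0.05778829  1.66262233] 42.90417735339335 [-0.19791794  0.          0.          0.          0.        ]
wrist [ 0.25037587 -0.57941264  0.37204027] 63.44052347309758 [-0.08379591  0.          0.          0.          0.        ]
0.15 [ 0.16830075 -0.60164093  0.23070234] [ 9.90709754e-01  1.35992316e-01 -1.07722666e-04 -5.12408129e-04] 1.0003860656939043 -0.0187
```

View pics/top0.png

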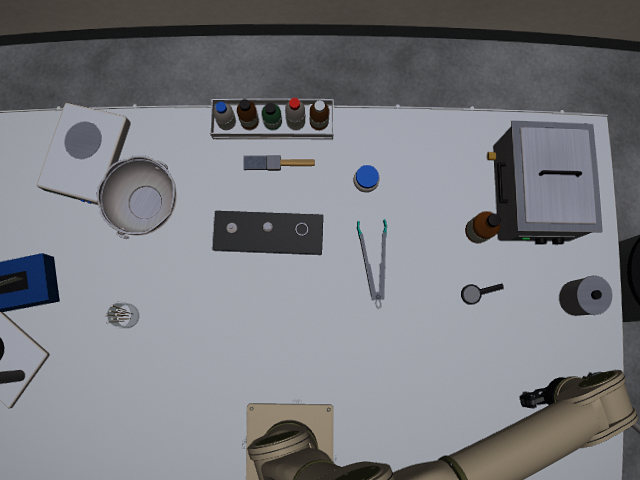

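View pics/scene0.png

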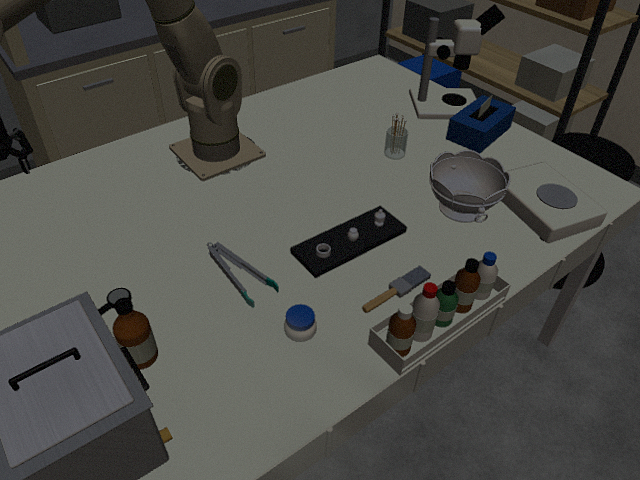

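View pics/wrist0.png

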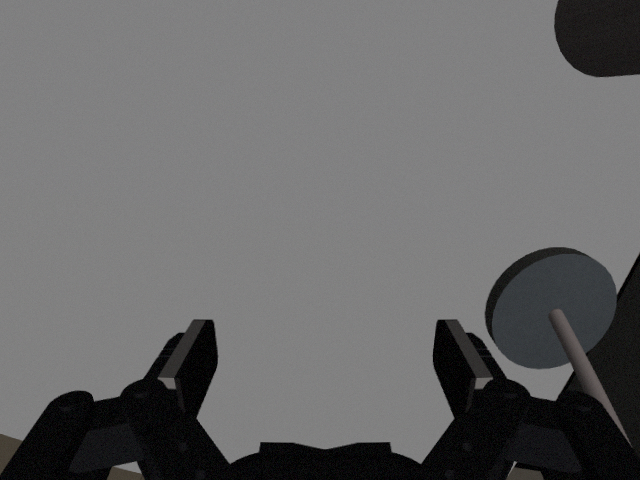

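Run:
```python
from h import *
s=load('scene0'); t=load('top0')
a=cv2.resize(s['im'][190:290,280:420],None,fx=5,fy=5,interpolation=cv2.INTER_CUBIC)
b=cv2.resize(t['im'][200:320,200:400],None,fx=4,fy=3*4/3,interpolation=cv2.INTER_CUBIC)
cv2.imwrite('pics/c1.png',a[...,::-1]); cv2.imwrite('pics/c2.png',b[...,::-1])
print(plane(t,[(213,211),(323,213),(322,255),(212,250)],.02))
im=t['im'].astype(int)
print(plane(t,[(232,228),(268,227),(302,229)],.045))
# teal
m=(im[...,1]-im[...,0]>40)&(im[...,2]-im[...,0]>30); m=m.astype(np.uint8); m[:200]=0;m[260:]=0
n,l,st,c=cv2.connectedComponentsWithStats(m)
for i in range(1,n): 
  if st[i,4]>5: print(st[i],c[i],plane(t,[c[i]],.022))
print(plane(t,[(377,299),(378,305)],.015))
```

```text
[[ 0.63527229  0.21884094  0.02      ]
 [ 0.63195966 -0.08443757  0.02      ]
 [ 0.5158599  -0.08242349  0.02      ]
 [ 0.52670397  0.21776464  0.02      ]]
[[ 0.58373136  0.16115517  0.045     ]
 [ 0.58726294  0.06378906  0.045     ]
 [ 0.58258363 -0.02783939  0.045     ]]
[384 219   3  14  34] [384.94117647 225.94117647] [[ 0.59713621 -0.25416525  0.022     ]]
[357 221   5  14  28] [358.75       228.21428571] [[ 0.59014535 -0.1822725   0.022     ]]
[[ 0.39789878 -0.23184147  0.015     ]
 [ 0.38171591 -0.23449571  0.015     ]]
```

View pics/c1.png

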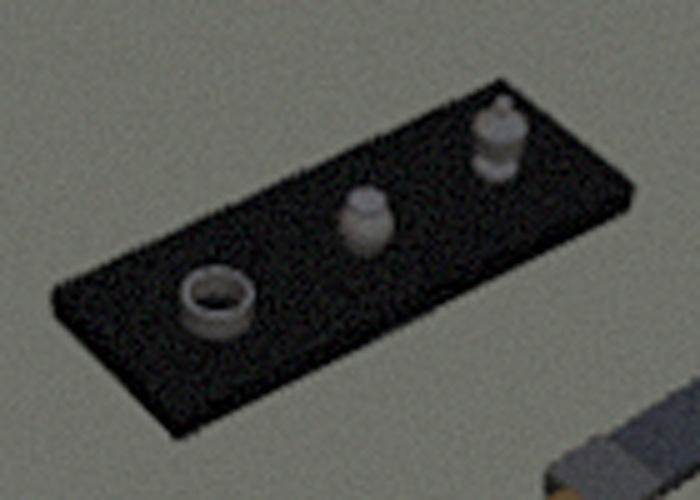

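View pics/c2.png

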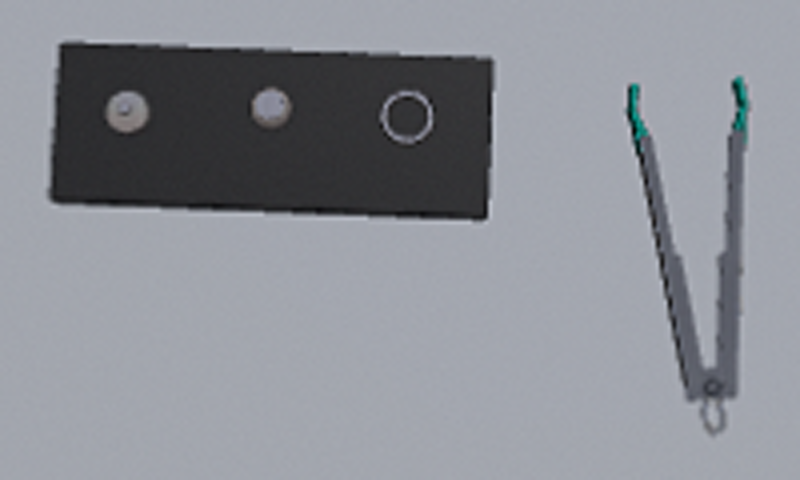

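```bash
python3 -m pendant '[[1,-0.65,0,0,0],[2.2,-1.4,0,0,0],[3.4,-2.2,0,0,0],[4.6,-3,0,0,0],[5.8,-3.8,0,0,0]]' 20
python3 -m pendant '[[1.2,-0.8,0,0.4,0],[2.4,-1.6,0,0.8,0],[3.6,-2.4,0,1.3,0],[4.7,-3.05,0,1.9,0],[4.7,-3.05,0,1.9,0]]'
python3 - <<'E'
from h import *
shot('wrist','w1')
o=manip.get_obs(); print(o['clock'],o['position'],o['ee_rot'],o['grip_width'])
E
```

```text
clock: 0.78
position: [0.3518, -0.3914, 0.2313]
ee_rot: [0.991, 0.136, -0.0, 0.0]
ft_force: [0.9, 0.1, -0.1]
grip_width: 1.001
clock: 1.4
position: [0.5014, -0.2204, 0.2311]
ee_rot: [0.999, 0.04, 0.0, -0.001]
ft_force: [-0.6, 0.3, 0.3]
grip_width: 1.002
1.45 [ 0.49989181 -0.22303639  0.23095808] [ 9.99249084e-01  3.87442669e-02 -1.74151928e-04 -3.47021273e-04] 0.9998276897243932
```

View pics/w1.png

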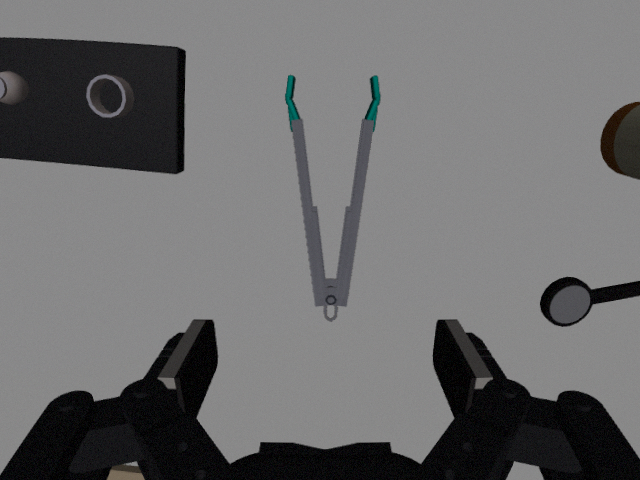

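```bash
cat >> h.py <<'E'
def tongs(s,z=.022):
    im=s['im'].astype(int)
    m=((im[...,1]-im[...,0]>25)&(im[...,2]-im[...,0]>20)).astype(np.uint8)
    n,l,st,c=cv2.connectedComponentsWithStats(m)
    out=[]
    for i in range(1,n):
        if st[i,4]>60: out.append((st[i],plane(s,[c[i]],z)[0]))
    return out
E
python3 - <<'E'
from h import *
s=load('w1')
for a in tongs(s): print(a)
print('rot',s['R'][:,2])
o=plane(s,[(331,300),(331,312)],.022);print(o)
print('edges@ rows')
# arm outer edges: rows 150..260
im=s['im'].astype(int).sum(2)
for r in range(130,301,15):
    row=im[r,270:400]; bg=np.median(im[r,230:270]); xs=np.where(row<bg-60)[0]+270
    e=plane(s,[(xs[0],r),(xs[-1],r)],.022); print(r,xs[0],xs[-1],e[:,:2].round(4).tolist(),e.mean(0)[:2].round(4),np.linalg.norm(e[0]-e[1]).round(4))
E
```

```text
(array([285,  75,  14,  56, 336], dtype=int32), array([ 0.59208114, -0.1836666 ,  0.022     ]))
(array([365,  76,  15,  56, 359], dtype=int32), array([ 0.5966379 , -0.25483043,  0.022     ]))
rot [-0.32561041 -0.02396749 -0.9452002 ]
[[ 0.40511806 -0.23435422  0.022     ]
 [ 0.39145646 -0.23552532  0.022     ]]
edges@ rows
130 291 374 [[0.5671, -0.1855], [0.573, -0.2578]] [ 0.57   -0.2216] 0.0726
145 294 370 [[0.5544, -0.1888], [0.5598, -0.2558]] [ 0.5571 -0.2223] 0.0672
160 295 368 [[0.5413, -0.1905], [0.5466, -0.2555]] [ 0.544 -0.223] 0.0652
175 297 365 [[0.528, -0.193], [0.533, -0.2543]] [ 0.5305 -0.2237] 0.0614
190 300 363 [[0.5145, -0.1966], [0.5192, -0.254]] [ 0.5168 -0.2253] 0.0576
205 301 361 [[0.5006, -0.1983], [0.505, -0.2537]] [ 0.5028 -0.226 ] 0.0555
220 303 359 [[0.4863, -0.2011], [0.4906, -0.2534]] [ 0.4884 -0.2272] 0.0525
235 305 357 [[0.4717, -0.2039], [0.4757, -0.2531]] [ 0.4737 -0.2285] 0.0494
250 308 354 [[0.4568, -0.2077], [0.4604, -0.2518]] [ 0.4586 -0.2298] 0.0442
265 310 352 [[0.4415, -0.2107], [0.4448, -0.2515]] [ 0.4431 -0.2311] 0.041
280 312 350 [[0.4256, -0.2137], [0.4287, -0.2512]] [ 0.4271 -0.2325] 0.0376
295 314 348 [[0.4093, -0.2169], [0.4121, -0.2509]] [ 0.4107 -0.2339] 0.0341
```

```bash
python3 -m pendant '[[0.1,0.08,1,0,0],[0.1,0.08,2.2,0,0],[0.1,0.08,3.4,0,0],[0.1,0.08,4.4,0,0],[0.1,0.08,4.4,0,0]]' 20
python3 - <<'E'
from h import *
shot('wrist','w2')
o=manip.get_obs(); print(o['clock'],o['position'],o['ee_rot'],o['grip_width'])
E
```

```text
clock: 2.08
position: [0.5004, -0.2282, 0.0527]
ee_rot: [0.999, 0.036, -0.003, -0.001]
ft_force: [-0.3, 0.9, 0.1]
grip_width: 0.999
2.125 [ 0.50220463 -0.22851827  0.05507485] [ 9.99339686e-01  3.63191792e-02 -1.00366742e-03 -3.20329626e-04] 0.9987833241633159
```

View pics/w2.png

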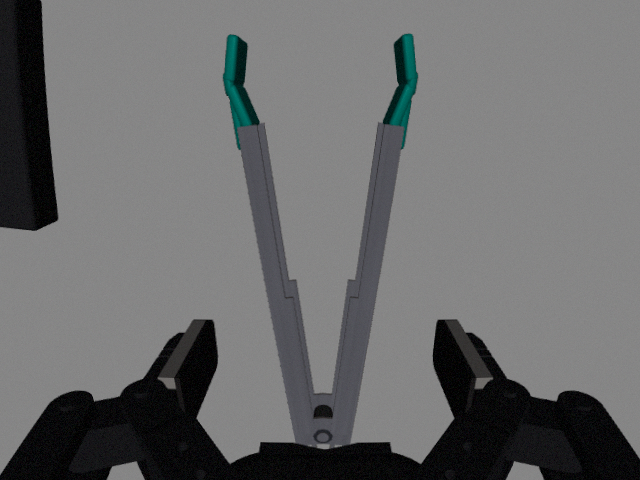

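```bash
python3 -m pendant '[[0.03,-0.02,0.6,0,0],[0.03,-0.02,1.0,0,0],[0.03,-0.02,1.25,0,0],[0.03,-0.02,1.3,0,0],[0.03,-0.02,1.3,0,0]]' 20
python3 - <<'E'
from h import *
o=manip.get_obs(); print(o['clock'],o['position'],o['ee_rot'],o['grip_width'],o['ft_force'])
shot('wrist','w3')
o=manip.get_obs(); print(o['clock'],o['position'],o['ee_rot'],o['grip_width'],o['ft_force'])
E
```

```text
clock: 2.75
position: [0.5047, -0.2271, 0.0038]
ee_rot: [0.999, 0.037, 0.0, 0.0]
ft_force: [0.5, 0.0, -0.2]
grip_width: 1.004
2.75 [ 0.50472795 -0.22709832  0.00383442] [9.99320587e-01 3.68545067e-02 2.76908878e-04 1.84414796e-04] 1.0035725432297342 [ 0.45054477  0.01658561 -0.23895947]
2.8 [ 0.50479897 -0.22706906  0.00392406] [9.99319129e-01 3.68929598e-02 3.70074452e-04 2.25952333e-04] 1.0033388046376086 [ 0.69007014 -0.37313921  0.45604547]
```

View pics/w3.png

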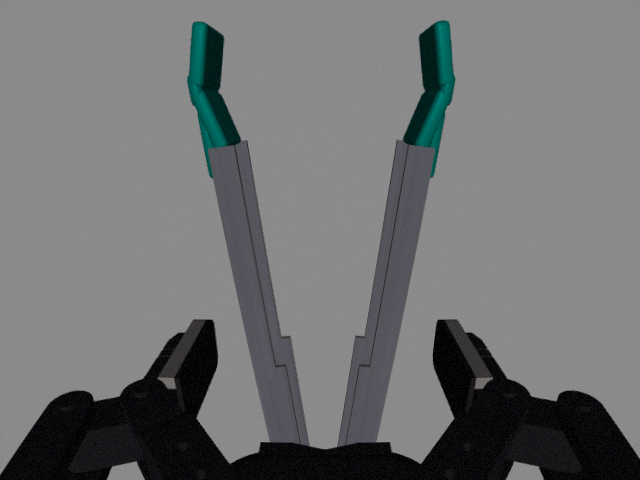

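```bash
python3 -m pendant '[[0,0,0.07,0,0.2],[0,0,0.07,0,0.3],[0,0,0.07,0,0.38],[0,0,0.07,0,0.43],[0,0,0.07,0,0.43]]' 25
python3 -m pendant '[[0,0,0,0,0.43],[0,0,0,0,0.43]]'
python3 - <<'E'
from h import *
shot('wrist','w4')
o=manip.get_obs(); print(o['clock'],o['position'],o['ee_rot'],o['grip_width'],o['ft_force'])
E
```

```text
clock: 3.42
position: [0.5054, -0.2273, 0.0016]
ee_rot: [0.999, 0.037, 0.001, 0.001]
ft_force: [-1.1, -0.1, 7.8]
grip_width: 0.571
clock: 3.68
position: [0.5054, -0.2273, 0.0016]
ee_rot: [0.999, 0.037, 0.001, 0.001]
ft_force: [-0.7, 0.3, 7.9]
grip_width: 0.571
3.725 [ 0.50537283 -0.22730735  0.00162035] [9.99321272e-01 3.68215880e-02 9.35644681e-04 5.39093580e-04] 0.5728964226441827 [-1.30816508 -0.54202873  7.3063552 ]
```

View pics/w4.png

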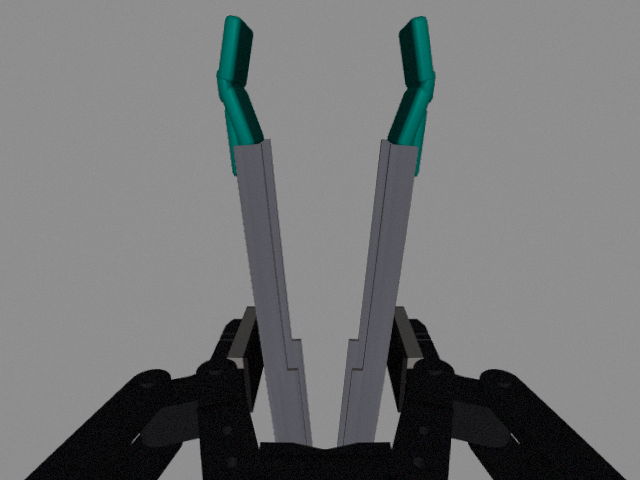

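```bash
python3 -m pendant '[[0,0,0,0,0.45],[0,0,-0.3,0,0.45],[0,0,-0.7,0,0.45],[0,0,-1.2,0,0.45],[0,0,-1.5,0,0.45]]' 25
python3 - <<'E'
from h import *
shot('wrist','w5');shot('scene','s5')
o=manip.get_obs(); print(o['clock'],o['position'],o['ee_rot'],o['grip_width'],o['ft_force'])
a=load('s5')['im'][200:340,150:350];cv2.imwrite('pics/c5.png',cv2.resize(a,None,fx=4,fy=4,interpolation=cv2.INTER_CUBIC)[...,::-1])
E
```

```text
clock: 4.35
position: [0.5049, -0.2271, 0.0623]
ee_rot: [0.999, 0.037, 0.001, 0.0]
ft_force: [0.5, -0.3, -1.5]
grip_width: 0.548
4.45 [ 0.50528618 -0.22728032  0.06222849] [9.99319761e-01 3.68538429e-02 1.15154242e-03 6.94803651e-04] 0.5488285976853906 [ 0.53489402 -0.44085488 -0.19415491]
```

View pics/w5.png

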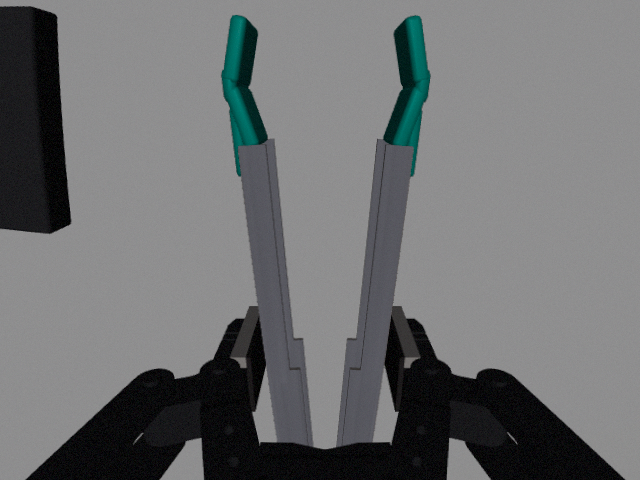

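View pics/c5.png

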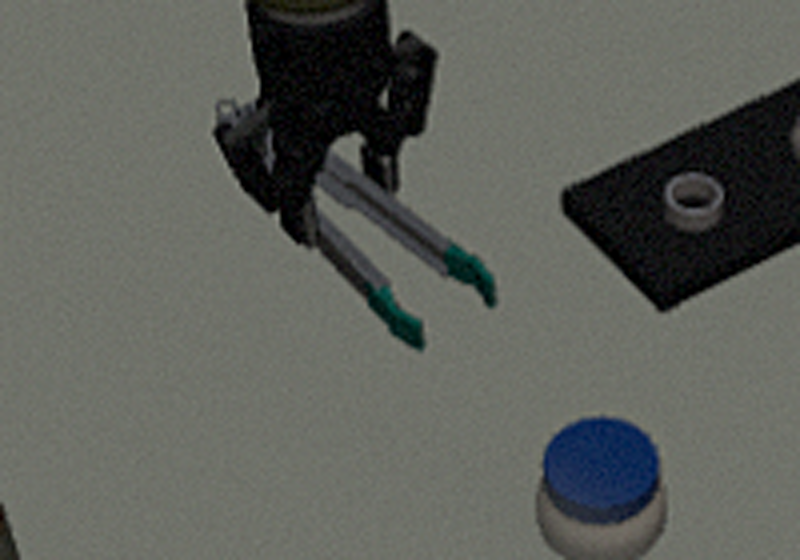

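```bash
python3 -m pendant '[[0,0,-0.5,0,0.45],[0,-0.3,-1.2,0,0.45],[0,-0.8,-2,0,0.45],[0.1,-1.6,-2.5,0,0.45],[0.1,-2.5,-2.5,0,0.45]]' 25
python3 -m pendant '[[0,-0.9,0,0,0.45],[0.1,-1.8,0,0,0.45],[0.1,-2.7,0,0,0.45],[0.2,-3.6,0,0,0.45],[0.2,-4.5,0,0,0.45]]' 25
python3 -m pendant '[[0,-0.8,0,0,0.45],[0,-1.5,0,0,0.45],[0,-2.1,0,0,0.45],[0,-2.5,0,0,0.45],[0,-2.5,0,0,0.45]]' 25
python3 - <<'E'
from h import *
o=manip.get_obs(); print(o['clock'],o['position'],o['ee_rot'],o['grip_width'],o['ft_force'])
shot('wrist','w6');shot('top','t6')
E
```

```text
clock: 5.08
position: [0.5017, -0.1262, 0.1617]
ee_rot: [0.999, 0.037, 0.001, 0.0]
ft_force: [0.7, 0.2, -0.2]
grip_width: 0.552
clock: 5.7
position: [0.4954, 0.0543, 0.16]
ee_rot: [0.999, 0.037, -0.0, 0.0]
ft_force: [-0.1, 0.4, -1.5]
grip_width: 0.555
clock: 6.32
position: [0.488, 0.1537, 0.1602]
ee_rot: [0.999, 0.038, -0.0, -0.0]
ft_force: [-0.9, 0.3, -0.7]
grip_width: 0.552
6.325 [0.48804574 0.15373016 0.16022731] [ 9.99286356e-01  3.77719196e-02 -2.34388906e-04 -7.75417630e-05] 0.5517378468534958 [-0.94499719  0.28457222 -0.72330787]
```

View pics/w6.png

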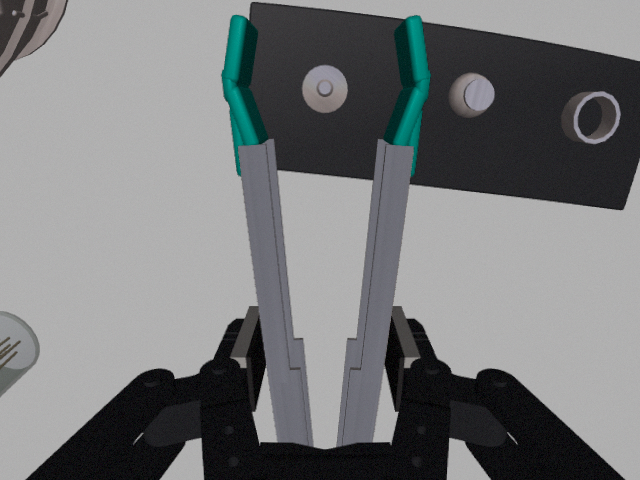

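```bash
python3 - <<'E'
from h import *
s=load('w6'); p=np.array([.48805,.15373]); yaw=2*np.arctan(.03777/.99929)
X=np.array([np.cos(yaw),np.sin(yaw)]);Y=np.array([np.sin(yaw),-np.cos(yaw)])
def tl(uv,z):
    q=plane(s,uv,z)[:,:2]; print(z,q.round(4).tolist(), [( round(float((a-p)@X),4), round(float((a-p)@Y),4)) for a in q])
print('kink');tl([(223,75),(429,75)],.1805)
print('tips');tl([(240,16),(413,16)],.1805)
im=s['im'][:180,260:390].astype(int)
g=s['im'].mean(2); m=(g>g[40:60,270:300].mean()+30).astype(np.uint8); m[:,:280]=0;m[:,375:]=0;m[:55]=0;m[125:]=0
n,l,st,c=cv2.connectedComponentsWithStats(m); i=1+st[1:,4].argmax(); print(st[i],c[i])
tl([c[i]],.047); tl([(325,88)],.067)
E
python3 - <<'E'
import cv2
a=cv2.imread('pics/w6.png')[0:180,200:460];cv2.imwrite('pics/c6.png',cv2.resize(a,None,fx=3,fy=3,interpolation=cv2.INTER_CUBIC))
E
```

```text
kink
0.1805 [[0.5807, 0.1902], [0.5853, 0.1301]] [(0.0952, -0.0294), (0.0952, 0.0309)]
tips
0.1805 [[0.597, 0.1856], [0.6007, 0.1368]] [(0.111, -0.0235), (0.1111, 0.0254)]
[ 302   65   46   48 1705] [324.45630499  88.26217009]
0.047 [[0.5856, 0.161]] [(0.0978, 0.0001)]
0.067 [[0.5848, 0.1606]] [(0.097, 0.0005)]
```

View pics/c6.png

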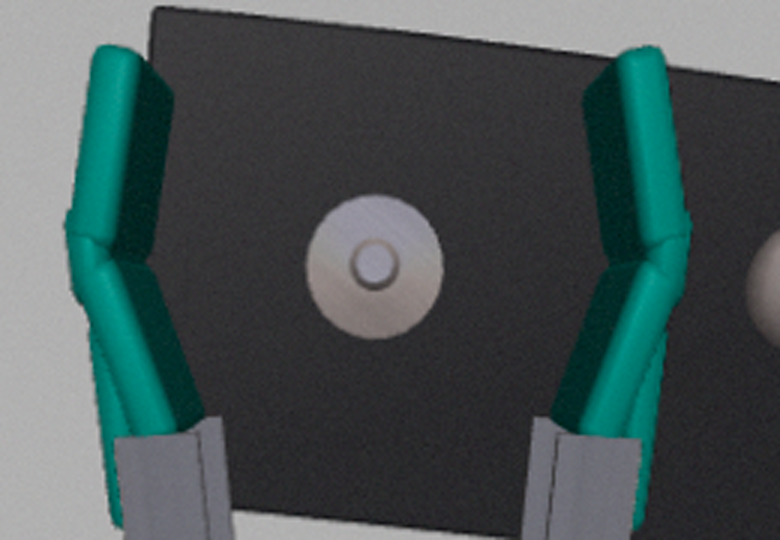

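```bash
python3 -m pendant '[[0.07,0,0.3,0,0.45],[0.07,0,0.9,0,0.45],[0.07,0,1.4,0,0.45],[0.07,0,1.7,0,0.45],[0.07,0,1.7,0,0.45]]' 25
python3 - <<'E'
from h import *
o=manip.get_obs(); print(o['clock'],o['position'],o['ee_rot'],o['grip_width'],o['ft_force'])
shot('wrist','w7')
a=cv2.imread('pics/w7.png')[0:200,180:480];cv2.imwrite('pics/c7.png',cv2.resize(a,None,fx=2.6,fy=2.6,interpolation=cv2.INTER_CUBIC))
E
```

```text
clock: 7.05
position: [0.4907, 0.1526, 0.0916]
ee_rot: [0.999, 0.037, -0.001, 0.0]
ft_force: [-0.3, -0.8, -0.2]
grip_width: 0.553
7.05 [0.49071639 0.15263764 0.09156259] [ 9.99326834e-01  3.66761228e-02 -8.48157161e-04  1.48191874e-04] 0.5529205422804536 [-0.28491657 -0.75729328 -0.16123485]
```

View pics/c7.png

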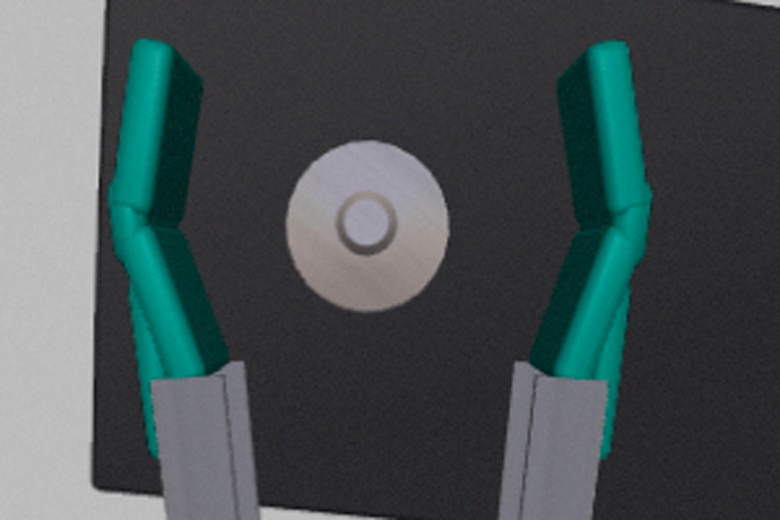

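```bash
cat > m.py <<'E'
from h import *
def rel(fn,p,q,items):
    s=load(fn); yaw=2*np.arctan2(q[1],q[0]); X=np.array([np.cos(yaw),np.sin(yaw)]);Y=np.array([np.sin(yaw),-np.cos(yaw)])
    for uv,z in items:
        a=plane(s,[uv],z)[0,:2]; print(uv,z,a.round(4),((a-p[:2])@X).round(4),((a-p[:2])@Y).round(4))
E
python3 - <<'E'
from m import *
c=lambda x,y:(180+x/2.6,y/2.6)
zj=.0916+.0204
rel('w7',np.array([.49072,.15264]),[.99933,.03668],[(c(112,190),zj),(c(650,190),zj),(c(183,228),zj-.022),(c(580,228),zj-.022),(c(368,225),.05),(c(367,222),.067)])
print(manip.get_obs()['position'])
E
```

```text
(223.07692307692307, 73.07692307692308) 0.112 [0.5841 0.1888] 0.0957 -0.0292
(430.0, 73.07692307692308) 0.112 [0.5885 0.1286] 0.0958 0.0312
(250.3846153846154, 87.6923076923077) 0.09 [0.5813 0.1848] 0.0927 -0.0254
(403.0769230769231, 87.6923076923077) 0.09 [0.5852 0.1319] 0.0927 0.0276
(321.53846153846155, 86.53846153846153) 0.05 [0.5854 0.1606] 0.095 -0.001
(321.1538461538462, 85.38461538461539) 0.067 [0.5849 0.1606] 0.0945 -0.001
[0.49121524 0.15294246 0.09242854]
```

```bash
python3 -m pendant '[[0,-0.05,0.1,0,0.45],[0,-0.05,0.4,0,0.45],[0,-0.05,0.8,0,0.45],[0,-0.05,1.15,0,0.45],[0,-0.05,1.4,0,0.45]]' 25
python3 -m pendant '[[0,0,0.05,0,0.45],[0,0,0.05,0,0.45]]' 25
python3 - <<'E'
from h import *
o=manip.get_obs(); print(o['clock'],o['position'],o['ee_rot'],o['grip_width'],o['ft_force'])
shot('wrist','w8'); shot('scene','s8')
a=cv2.imread('pics/w8.png')[0:200,180:480];cv2.imwrite('pics/c8.png',cv2.resize(a,None,fx=2.6,fy=2.6,interpolation=cv2.INTER_CUBIC))
a=cv2.imread('pics/s8.png')[140:300,280:480];cv2.imwrite('pics/d8.png',cv2.resize(a,None,fx=3.5,fy=3.5,interpolation=cv2.INTER_CUBIC))
E
```

```text
clock: 7.72
position: [0.4905, 0.155, 0.0351]
ee_rot: [0.999, 0.037, -0.001, 0.0]
ft_force: [-0.1, -0.4, -0.1]
grip_width: 0.554
clock: 7.98
position: [0.4911, 0.1553, 0.0346]
ee_rot: [0.999, 0.037, 0.0, -0.0]
ft_force: [0.5, 0.4, -1.0]
grip_width: 0.549
7.975 [0.49107879 0.1552865  0.03456451] [ 9.99316018e-01  3.69796419e-02  4.26988015e-05 -2.53186237e-05] 0.5492059552857118 [ 0.51551923  0.42231608 -0.96882949]
```

View pics/c8.png

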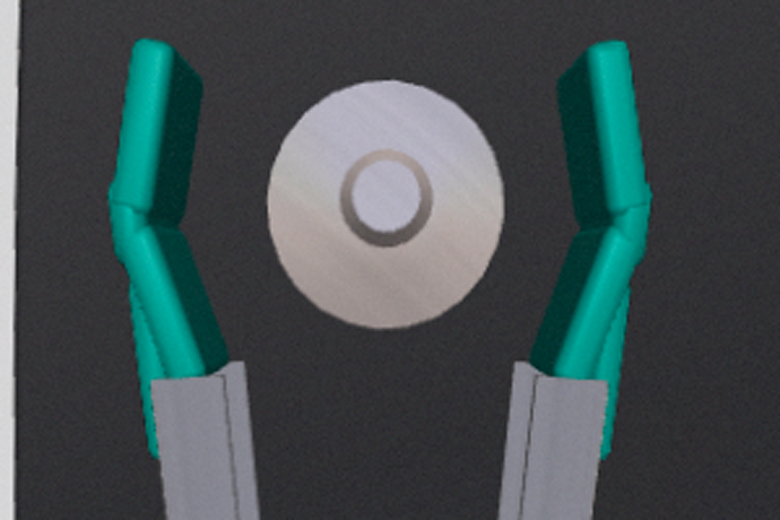

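View pics/d8.png

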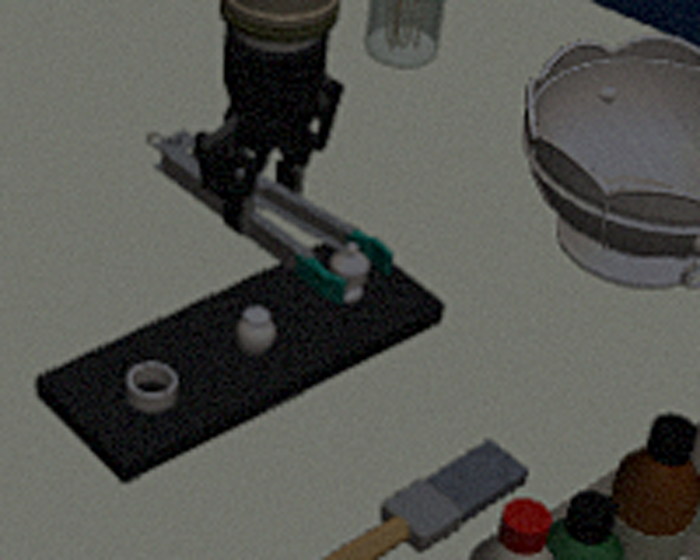

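```bash
python3 -m pendant '[[0.01,0.01,0,0,0.49],[0.01,0.01,0,0,0.53],[0.01,0.01,0,0,0.56],[0.01,0.01,0,0,0.58],[0.01,0.01,0,0,0.6]]' 30
python3 -m pendant '[[0,0,0,0,0.62],[0,0,0,0,0.65],[0,0,0,0,0.7],[0,0,0,0,0.7],[0,0,0,0,0.7]]' 30
python3 - <<'E'
from h import *
o=manip.get_obs(); print(o['clock'],o['position'],o['ee_rot'],o['grip_width'],o['ft_force'])
shot('wrist','w9'); shot('scene','s9')
a=cv2.imread('pics/w9.png')[0:480,140:520];cv2.imwrite('pics/c9.png',cv2.resize(a,None,fx=1.25,fy=1.25,interpolation=cv2.INTER_CUBIC))
a=cv2.imread('pics/s9.png')[180:260,320:440];cv2.imwrite('pics/d9.png',cv2.resize(a,None,fx=6,fy=6,interpolation=cv2.INTER_CUBIC))
E
```

```text
clock: 8.7
position: [0.4914, 0.1548, 0.0345]
ee_rot: [0.999, 0.037, 0.0, 0.0]
ft_force: [-0.1, -0.2, -0.8]
grip_width: 0.4
clock: 9.32
position: [0.4914, 0.1548, 0.0345]
ee_rot: [0.999, 0.037, 0.0, 0.0]
ft_force: [-0.9, 0.1, 0.4]
grip_width: 0.388
9.325 [0.49143172 0.15479134 0.03448724] [9.99318357e-01 3.69163882e-02 1.70371185e-05 3.42066538e-05] 0.3881036416350218 [-0.88269864  0.12631149  0.40382423]
```

View pics/c9.png

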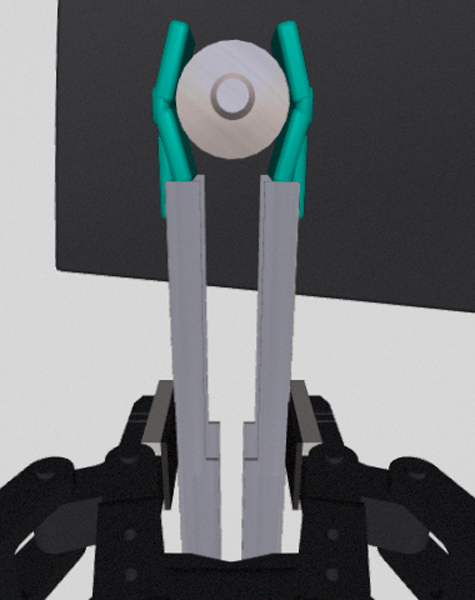

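View pics/d9.png

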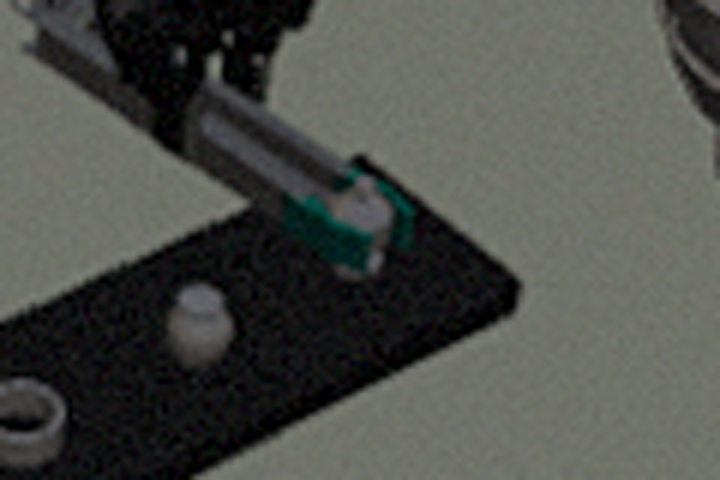

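```bash
python3 -m pendant '[[0,0,-0.05,0,0.72],[0,0,-0.15,0,0.72],[0,0,-0.3,0,0.72],[0,0,-0.5,0,0.72],[0,0,-0.8,0,0.72]]' 35
python3 - <<'E'
from h import *
o=manip.get_obs(); print(o['clock'],o['position'],o['ee_rot'],o['grip_width'],o['ft_force'])
shot('wrist','wa'); shot('scene','sa')
a=cv2.imread('pics/wa.png')[0:480,140:520];cv2.imwrite('pics/ca.png',a)
a=cv2.imread('pics/sa.png')[150:250,320:460];cv2.imwrite('pics/da.png',cv2.resize(a,None,fx=5,fy=5,interpolation=cv2.INTER_CUBIC))
E
```

```text
clock: 10.05
position: [0.4913, 0.1548, 0.0671]
ee_rot: [0.999, 0.037, -0.0, 0.0]
ft_force: [0.1, 0.2, -1.7]
grip_width: 0.383
10.05 [0.49130033 0.15476609 0.06712058] [ 9.99317223e-01  3.69468315e-02 -1.28693124e-04  5.92643831e-05] 0.383148341340373 [ 0.10562527  0.21570306 -1.72102238]
```

View pics/ca.png

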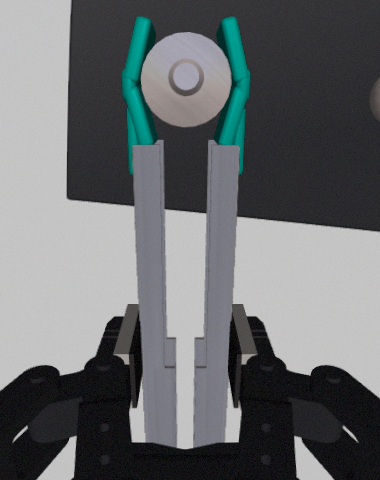

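View pics/da.png

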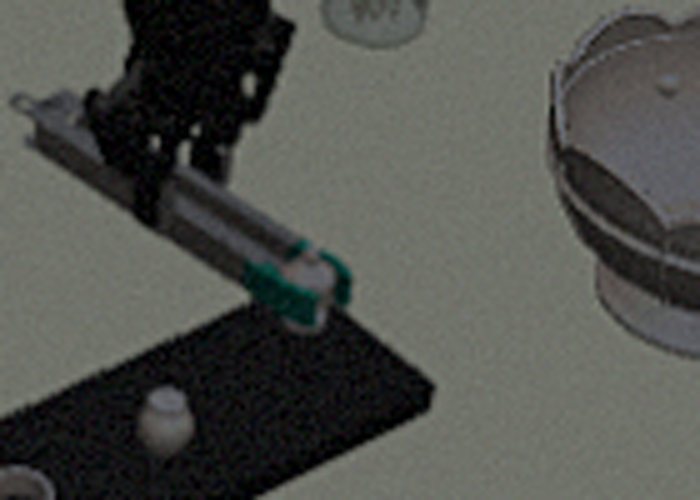

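```bash
python3 -m pendant '[[0,0,-0.3,0,0.72],[0,0,-0.7,0,0.72],[0,0,-1.2,0,0.72],[0,0,-1.7,0,0.72],[0,0,-2.2,0,0.72]]' 35
python3 -m pendant '[[0,0,-0.4,0,0.72],[0,0,-0.8,0,0.72],[0,0,-1.1,0,0.72],[0,0,-1.2,0,0.72],[0,0,-1.2,0,0.72]]' 35
python3 -m pendant '[[0,0,0,0,0.72],[0,0,0,0,0.72],[0,0,0,0,0.72],[0,0,0,0,0.72],[0,0,0,0,0.72]]' 35
python3 - <<'E'
from m import *
o=manip.get_obs(); print(o['clock'],o['position'],o['ee_rot'],o['grip_width'],o['ft_force'],np.abs(o['joint_velocities']).max())
shot('wrist','wb'); shot('scene','sb'); shot('top','tb')
a=cv2.imread('pics/wb.png')[0:480,140:520];cv2.imwrite('pics/cb.png',a)
a=cv2.imread('pics/sb.png')[80:300,260:520];cv2.imwrite('pics/db.png',cv2.resize(a,None,fx=2.7,fy=2.7,interpolation=cv2.INTER_CUBIC))
E
```

```text
clock: 10.78
position: [0.4915, 0.1549, 0.1561]
ee_rot: [0.999, 0.037, 0.0, -0.0]
ft_force: [-0.2, -0.4, -1.5]
grip_width: 0.389
clock: 11.4
position: [0.4914, 0.1547, 0.2024]
ee_rot: [0.999, 0.037, -0.0, 0.0]
ft_force: [0.0, 0.3, -1.9]
grip_width: 0.386
clock: 12.02
position: [0.4914, 0.1548, 0.2025]
ee_rot: [0.999, 0.037, 0.0, 0.0]
ft_force: [0.3, -0.2, -1.7]
grip_width: 0.385
12.025 [0.49143157 0.15479348 0.2024563 ] [9.99317846e-01 3.69302023e-02 1.94219865e-05 5.17604478e-05] 0.3850840229189484 [ 0.29714704 -0.16988485 -1.72838222] 0.002642405271917324
```

View pics/cb.png

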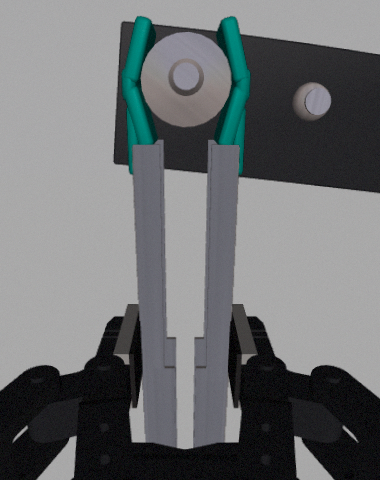

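View pics/db.png

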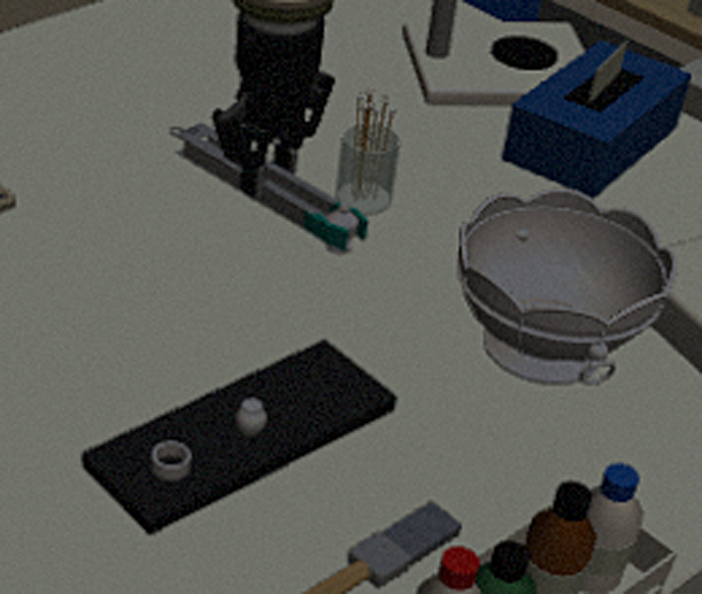

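View pics/tb.png

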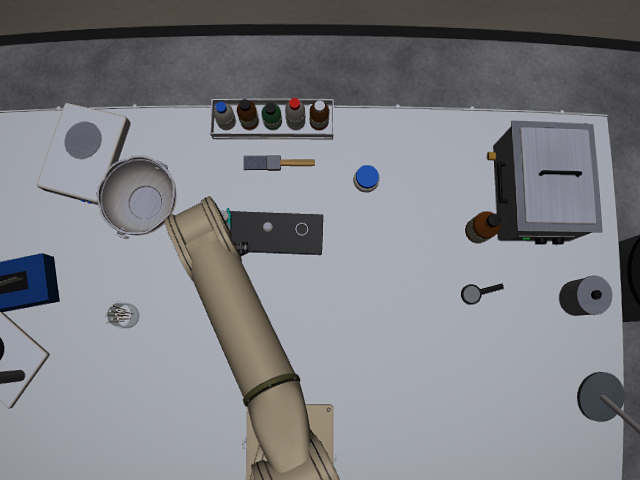

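```bash
python3 -c "
from workcell import *
print(hand_in())"
```

```text
the job is handed in; nothing more can be done
None
```

The arm is holding the finial up in the tongs, and the job was handed in at about 12.2 s of the 42 s allowed.

**What I did:** I gripped the tongs by both arms at `tongs_grip` and squeezed them to about 47 mm wide. I then lowered the open jaws around the finial, which was the piece nearest the bowl. The jaws closed onto its barrel, and I lifted it straight up.

**Last checks:**
- **Height:** worked out from the TCP height, with no direct measurement of the finial, its barrel centre is about 21 cm above the bench and its foot about 19 cm.
- **Upright and still:** the wrist picture looks the same as just after the grip, with no visible tilt or slip. The joint speeds are near zero.
- **Grip:** the fingers stopped about 33 mm apart, which fits jaws closed on a 28 mm barrel. The wrist reads 1.7 N downward, about the weight of the tongs plus the finial.
- **Everything else:** the ball foot and collar are in the same places in the before and after top views. I saw no change in the other objects.
- **Contact:** the only contact force I noticed was about 8 N on the bench while squeezing the tongs, and it was gone after the lift.

None of these checks failed. The only disagreement was a 2 mm sideways offset between jaws and finial on the way down, which I corrected before closing.

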